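Fetch the crucible from behind the flux jars

TASK

The white crucible in the firebrick alcove is blocked by the two jars standing in front of it: first clear both jars to the wooden tray, then lift out the crucible and set it in the middle of the round dark heat pad, and only after that put each jar back in the middle of the disc with the colour of its lid. Keep the jars and the crucible upright throughout, and leave the green can and the steel pan where they are.

Things in the scene. Friction and masses are not known exactly. Their poses are not given: they have to be found in the camera images.
- red_jar_mid (a point): Amber jar with a red lid: upright, 100 mm tall, a straight cylinder 46 mm in diameter up to 70 mm, then a shoulder and a lid 42 mm in diameter, 0.16 kg give or take a third. The point is its centre, 50 mm above its underside; z is up. It starts standing on the red disc.
- blue_jar_mid (a point): White jar with a blue lid: upright, 100 mm tall, a straight cylinder 46 mm in diameter up to 70 mm, then a shoulder and a lid 42 mm in diameter, 0.16 kg give or take a third. The point is its centre, 50 mm above its underside; z is up. It starts standing on the blue disc.
- crucible_mid (a point): White ceramic cup, 52 mm in outside diameter (44 mm at the foot), 50 mm tall, wall 5 mm, 0.11 kg. The point is its centre, 25 mm above its underside; z up. It stands on the hearth board (12 mm high), about 30 mm from the hearth's origin towards its +x; 40 mm free to the back brick, only 16 mm to the side bricks: take it with one finger in front (robot's side) and one behind.
- hearth: Fixed grey board 232 x 230 mm, 12 mm thick, with an alcove of cream firebricks, open above and towards the robot. Origin on the table; x points into the alcove (away from the robot), y left, z up. Board: x -100 to 132 mm. Bricks reach 76 mm above the table: side ones x 25 to 100 mm, inner faces y = +-42, outer +-106 mm; back one x 100 to 132 mm.
- red_disc: thin red disc, home of the red-lidded jar: 74 mm in diameter, 3 mm thick, fixed on the hearth board. Origin at the centre of its underside (12 mm above the table). It lies in front of the alcove, 55 mm from the hearth's origin towards the hearth's -x and 38 mm to one side (which side changes). Axes parallel to the hearth's.
- blue_disc: thin blue disc, home of the blue-lidded jar: 74 mm in diameter, 3 mm thick, fixed on the hearth board. Origin at the centre of its underside (12 mm above the table). It lies in front of the alcove, 55 mm from the hearth's origin towards the hearth's -x and 38 mm to one side (which side changes). Axes parallel to the hearth's.
- tray: Light wooden tray, fixed, on one side of the hearth (left or right): 190 mm along its x, 130 mm along its y, walls 5 mm thick and 18 mm high, floor 5 mm above the table. Origin at the centre of its underside. Room for both jars side by side along x.
- pad: Round dark grey heat pad, fixed, on the other side of the hearth: 90 mm in diameter, 10 mm thick. Origin at the centre of its underside.
- green_can: Green can, a bystander: 60 mm in diameter, 100 mm tall, beyond the work on the right; origin at the centre of its underside.
- steel_pan: Small steel pan, a bystander: an open bowl 84 mm across and 45 mm tall, beyond the work on the left; origin at the centre of its underside.
Not all that is in view belongs to the job. Leave any orange or pink look-alike of the part that bears crucible_mid alone.

How it is judged:
On the way, in this order (a step that is already met when the one before it is completed fails the run):
1. both jars stand released in the tray while the crucible is still in its place (within 15 mm) (x of red_jar_mid in the frame of tray between -0.075 and 0.075 m and y of red_jar_mid in the frame of tray between -0.045 and 0.045 m and z of each of red_jar_mid, blue_jar_mid in the frame of tray below 0.065 m and angle between each of red_jar_mid, blue_jar_mid's own z axis and vertical below 0.12 rad and contact force between the fingers and red_jar below 0.2 N and linear speed of each of red_jar, blue_jar below 0.02 m/s and angular speed of each of red_jar, blue_jar below 0.3 rad/s and x of blue_jar_mid in the frame of tray between -0.075 and 0.075 m and y of blue_jar_mid in the frame of tray between -0.045 and 0.045 m and contact force between the fingers and blue_jar below 0.2 N and distance of crucible_mid from where it was at the start of the episode below 0.015 m), for 0.2 s.
2. the crucible stands released on the middle of the heat pad, both jars still in the tray (x of red_jar_mid in the frame of tray between -0.075 and 0.075 m and y of red_jar_mid in the frame of tray between -0.045 and 0.045 m and z of each of red_jar_mid, blue_jar_mid in the frame of tray below 0.065 m and angle between each of red_jar_mid, blue_jar_mid's own z axis and vertical below 0.12 rad and contact force between the fingers and red_jar below 0.2 N and linear speed of each of red_jar, blue_jar, crucible below 0.02 m/s and angular speed of each of red_jar, blue_jar, crucible below 0.3 rad/s and x of blue_jar_mid in the frame of tray between -0.075 and 0.075 m and y of blue_jar_mid in the frame of tray between -0.045 and 0.045 m and contact force between the fingers and blue_jar below 0.2 N and horizontal distance between crucible_mid and pad below 0.015 m and z of crucible_mid in the frame of pad between 0.03 and 0.04 m and angle between crucible_mid's own z axis and vertical below 0.1 rad and contact force between the fingers and crucible below 0.2 N), for 0.2 s.
At the end, for the whole second after the job is handed in: The red-lidded jar stands upright on the red disc and the blue-lidded one on the blue disc, each within 12 mm of the disc's centre; the crucible stands upright on the heat pad within 15 mm of its centre; all released and at rest (horizontal distance between red_jar_mid and red_disc below 0.012 m and z of red_jar_mid in the frame of red_disc between 0.048 and 0.058 m and angle between each of red_jar_mid, blue_jar_mid, crucible_mid's own z axis and vertical below 0.1 rad and contact force between the fingers and red_jar below 0.2 N and linear speed of each of red_jar, blue_jar, crucible below 0.02 m/s and angular speed of each of red_jar, blue_jar, crucible below 0.3 rad/s and horizontal distance between blue_jar_mid and blue_disc below 0.012 m and z of blue_jar_mid in the frame of blue_disc between 0.048 and 0.058 m and contact force between the fingers and blue_jar below 0.2 N and horizontal distance between crucible_mid and pad below 0.015 m and z of crucible_mid in the frame of pad between 0.03 and 0.04 m and contact force between the fingers and crucible below 0.2 N); the robot touches nothing.
It fails at once if the green can is moved by more than 20 mm (distance of green_can from where it was at the start of the episode above 0.02 m).
It fails at once if the steel pan is moved by more than 20 mm (distance of steel_pan from where it was at the start of the episode above 0.02 m).
It fails at once if the red-lidded jar is tipped by more than 0.6 rad (angle between red_jar_mid's own z axis and vertical above 0.6 rad).
It fails at once if the blue-lidded jar is tipped by more than 0.6 rad (angle between blue_jar_mid's own z axis and vertical above 0.6 rad).
It fails at once if the crucible is tipped by more than 0.6 rad (angle between crucible_mid's own z axis and vertical above 0.6 rad).
It also fails if it takes over 128 s, if anything falls off the work surface, if the arm or the gripper's body presses on something with over 40 N, if the wrist force passes 120 N, or if a joint passes its speed limit or range.

ROBOT

A 6-joint arm with a two-finger parallel gripper is mounted at the origin on the work surface. World frame = base frame: x ahead of the robot, y to its left, z up, the work surface at z = 0. Lengths are in m, angles in rad, forces in N, time in s.
With the tool pointing down it reaches from about 0.4 to 0.925 m from the base axis. Payload 12.5 kg.
Tool frame: the origin (TCP) lies between the finger pads; the fingertips stand 19 mm ahead of it and the grasp point (between the pads) is the TCP; z points along the fingers, y is the line along which they close (so a half turn about z gives the same grasp; the last joint's range is limited). The gripper opens to 95 mm and grips with 3 to 60 N. Pads are 20 mm wide; open, the fingers measure 119 mm over their backs; the gripper's body (75 mm by 180 mm) begins 59 mm behind the grasp point.
Start: joints at [1.047, 0.491, 1.559, -0, 1.092, -0.106], TCP at [0.254, 0.571, 0.234] pointing down, gripper open.
Joint ranges: [-3.1, 3.1], [-0.84, 2.19], [0.05, 2.79], [-1.13, 4.28], [0.06, 2.93], [-2.69, 2.69]. Speed limits (rad/s): [2.22, 2.22, 2.79, 3.14, 3.14, 3.14].

INTERFACE

Orientations are given as [roll, pitch, yaw] about the fixed x, y, z axes, in that order (R = Rz(yaw) Ry(pitch) Rx(roll)).
In Python, from cell import robot gives the robot as it stands. The module is installed in compiled form; this text tells all that it offers.
- The arm moves only by the shell command python3 -m jog 'ROWS' [OPENING]. ROWS is JSON, one flat list of numbers, 4 for each row, row after row: the shift along the tool's x, y, z scaled (see below), then the turn about the tool's z scaled (see below). In form: [tx, ty, tz, turn, tx, ty, tz, turn, ...]. A call has exactly 5 rows; each row is the pose to reach, as a shift and turn from the pose commanded when the call began, along the tool's axes at that moment; what a row does not reach only later rows make up. The controller multiplies each number of a shift by 0.4 m and each number of a turn by 60 degrees. A row lasts 1/8 s, in which the tool goes at most 62.5 mm and 10.7 degrees, less where a joint would pass 70% of its speed; a pose out of reach is approached as far as the arm can. A call with a number of a shift or a turn outside -1 to 1 is refused whole. A call with a gripper value outside its range is refused whole. OPENING is the opening, from 0 (shut) to 1 (fully open), set as the call begins (- or left out, the last holds). The fingers move at their own pace and stop on an object; the grip force is fixed at half the most. Time passes only in rows, so rows that repeat a pose let the fingers close, or fill a call up. It gives the time, the measured TCP pose, the force, the opening and the grip force at its end, in the units of the state.
- robot.state(): the state, without advancing time (a new reading comes with each control period).
- robot.capture(name): name is "side" or "top"; returns (picture, depth): 400x640x3 uint8, blue, green, red; 400x640 float32, m along the optical axis (not along the pixel's ray), 0 where there is no reading.
- robot.calibration(name): a dict with "fx", "fy", "cx", "cy" (pixels), "k1" (the pictures are not rectified: a ray, as slopes to the right and down, at radius r is drawn at 1 + k1 r^2 times it, then the intrinsics apply), "T" (4x4, takes a point from camera to world coordinates). Camera axes: x right, y up, looking along -z (the intrinsics and any distortion apply to the point x, -y, -z); pixel columns grow to the right and rows downward; lengths in m; the calibration is good to about 2 mm. A picture is of the moment at which its call begins. calibration takes no time and is no camera call.
- robot.sign_off(): hands the job in; it is judged then, once.
The state is a dict: "time": time; "q": joint angles; "joint_velocities": joint speeds; "effort": joint torques, N m; "tool_pos": TCP position; "eef_rot": TCP orientation; "wrist_force": force on the tool from outside, world axes, zero at the start; "ft_torque": the same for the moment, N m; "width": finger opening in m; "grasp_force": force on a finger pad.
Only numpy, scipy, OpenCV 4.12 (cv2) and the standard library are available. Lean on these libraries where they do the work, as an engineer would, in place of code of your own. Each camera call takes 0.05 s, during which the arm holds its last target. There are 200 camera calls.

## Working session

There is one attempt and no reset: what is moved stays moved. The work goes in short steps, Python scripts to look and compute and a shell command to move; the robot and the scene stay as the last step left them, time stands still between calls to the robot, and variables do not carry over. Pictures are saved under pics/ and viewed, at most 14 in all, crops included, and the job is handed in when it is done.

```bash
mkdir -p pics; cat > h.py <<'E'
import numpy as np, cv2
from cell import robot
from scipy.spatial.transform import Rotation as R
def snap(n,f):
    p,d=robot.capture(n); cv2.imwrite(f'pics/{f}.png',p); np.save(f'pics/{f}.npy',d); return p,d
def ray(n,u,v):
    c=robot.calibration(n); K=np.array([[c['fx'],0,c['cx']],[0,c['fy'],c['cy']],[0,0,1]])
    x,y=(u-c['cx'])/c['fx'],(v-c['cy'])/c['fy']; a,b=x,y
    for _ in range(30):
        s=1+c['k1']*(a*a+b*b); a,b=x/s,y/s
    T=np.array(c['T']); return T[:3,3],T[:3,:3]@np.array([a,-b,-1.])
def onz(n,u,v,z):
    o,d=ray(n,u,v); return o+d*(z-o[2])/d[2]
def dep(n,u,v,D):
    o,d=ray(n,u,v); return o+d*D[int(v),int(u)]
def cloud(n,D):
    c=robot.calibration(n); v,u=np.mgrid[0:400,0:640]
    x,y=(u-c['cx'])/c['fx'],(v-c['cy'])/c['fy']; a,b=x,y
    for _ in range(30):
        s=1+c['k1']*(a*a+b*b); a,b=x/s,y/s
    T=np.array(c['T']); P=np.stack([a,-b,-np.ones_like(a)],-1)*D[...,None]
    return P@T[:3,:3].T+T[:3,3]
def go(x,y,z,yaw=None):
    """shift in tool units from current pose to world target (tool down), turn to bring tool y axis to direction yaw (mod pi)"""
    s=robot.state(); p=np.array(s['tool_pos']); M=R.from_euler('xyz',s['eef_rot']).as_matrix()
    t=M.T@(np.array([x,y,z])-p)/0.4
    out=np.round(t,4).tolist()
    if yaw is not None:
        cur=np.arctan2(M[1,1],M[0,1]); d=(yaw-cur+np.pi/2)%np.pi-np.pi/2
        out.append(round(float(-d/np.radians(60)),4))  # tool z down
    print('from',np.round(p,4),'shift',out)
E
python3 - <<'E'
from h import *
for n in('top','side'):
    p,d=snap(n,n+'0'); c=robot.calibration(n); print(n,c['fx'],c['k1'],np.round(c['T'],3).tolist())
print(robot.state())
E
```

```text
top 450.7828124449552 -0.06072718800152111 [[0.024, 0.978, -0.206, 0.399], [-1.0, 0.022, -0.01, -0.017], [-0.005, 0.206, 0.978, 1.079], [0.0, 0.0, 0.0, 1.0]]
side 418.58606963765436 -0.01579633442723824 [[0.796, 0.427, -0.429, 0.26], [-0.605, 0.559, -0.567, -0.49], [-0.002, 0.71, 0.704, 0.665], [0.0, 0.0, 0.0, 1.0]]
{'time': 0.1, 'q': array([ 1.04741457e+00,  4.91539870e-01,  1.55936701e+00, -6.25810678e-06,
        1.09169407e+00, -1.05607281e-01]), 'joint_velocities': array([ 0.00095043, -0.00180294, -0.00269228,  0.00127029,  0.00117122,
        0.00084229]), 'effort': array([ 2.54312203e-03, -6.13622904e+01, -2.58608043e+01,  6.93728635e-02,
        4.69151745e-02, -8.00562952e-05]), 'tool_pos': array([0.25347235, 0.57109385, 0.23310236]), 'eef_rot': array([-3.14058939e+00, -1.00766194e-04,  2.72382101e+00]), 'wrist_force': array([ 0.12853674,  0.52354656, -0.209013  ]), 'ft_torque': array([-0.02577942,  0.02990032, -0.02981854]), 'grasp_force': 0.0, 'width': 0.09521086647986604}
```

View pics/top0.png

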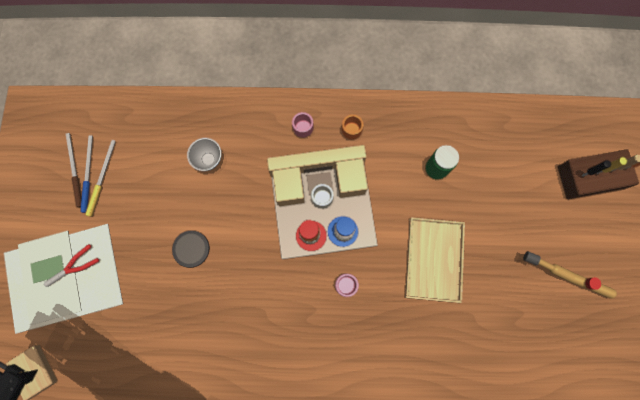

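View pics/side0.png

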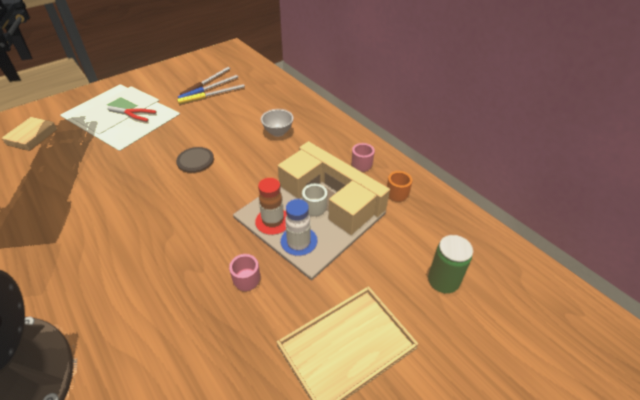

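Top view: the white crucible is at (321,196) in the alcove. Its look-alikes are pink (303,124), orange (352,127) and pink (346,285). Only the white one on the hearth between the bricks fits the description. The red lid is at (310,232), the blue lid at (344,230), the tray at (436,260) and the pad at (190,249). I'll check this in an enlarged crop.

```bash
python3 - <<'E'
from h import *
p=cv2.imread('pics/top0.png'); D=np.load('pics/top0.npy')
cv2.imwrite('pics/crop1.png',cv2.resize(p[140:270,260:390],None,fx=4.5,fy=4.5,interpolation=cv2.INTER_CUBIC))
C=cloud('top',D); X,Y,Z=C[...,0],C[...,1],C[...,2]
hsv=cv2.cvtColor(p,cv2.COLOR_BGR2HSV)
def fit(m,name):
    m=m.astype(np.uint8); n,l,s,c=cv2.connectedComponentsWithStats(m); i=1+np.argmax(s[1:,4]); k=l==i
    (cx,cy),r=cv2.minEnclosingCircle((C[k][:,:2]*1000).astype(np.float32))
    print(name,s[i],'mean',np.round(np.median(C[k],0),4),'circle',np.round([cx/1e3,cy/1e3,r/1e3],4))
    return k
box=np.zeros(Z.shape,bool); box[140:270,260:390]=1
fit(box&(Z>.107)&(abs(hsv[...,0].astype(int)-115)<15)&(hsv[...,1]>100),'bluelid')
fit(box&(Z>.107)&((hsv[...,0]<12)|(hsv[...,0]>170)),'redlid')
fit(box&(Z<.03)&(abs(hsv[...,0].astype(int)-110)<15)&(hsv[...,1]>100),'bluedisc')
fit(box&(Z<.03)&((hsv[...,0]<8)|(hsv[...,0]>172))&(hsv[...,1]>120),'reddisc')
b2=np.zeros_like(box); b2[225:275,165:215]=1
fit(b2&(Z>.005)&(hsv[...,2]<90),'pad')
b3=np.zeros_like(box); b3[180:212,304:338]=1
fit(b3&(Z>.053)&(Z<.067),'cruc rim')
b4=np.zeros_like(box); b4[210:310,395:475]=1
k=b4&(Z>.011)&(Z<.03)
print('tray',[ (round(a,4) if not isinstance(a,tuple) else np.round(a,4)) for a in cv2.minAreaRect((C[k][:,:2]*1000).astype(np.float32))])
b5=np.zeros_like(box); b5[140:270,262:385]=1
k=b5&(Z>.066)&(Z<.086)
print('bricks',cv2.minAreaRect((C[k][:,:2]*1000).astype(np.float32)),np.median(Z[k]))
k=b5&(Z>.007)&(Z<.018)
print('board',cv2.minAreaRect((C[k][:,:2]*1000).astype(np.float32)),np.median(Z[k]))
for u,v in[(321,165),(290,187),(350,178),(310,228),(344,226),(190,249),(436,260),(321,196)]: print(u,v,np.round(dep('top',u,v,D),4))
for n,uv in dict(can=(446,156),pan=(205,155)).items(): print(n,np.round(dep('top',*uv,D),3))
E
```

```text
bluelid [336 217  20  19 266] mean [ 0.5458 -0.0557  0.1151] circle [ 0.5467 -0.0568  0.0206]
redlid [300 220  19  19 277] mean [0.537  0.0223 0.1153] circle [0.5385 0.0226 0.0206]
bluedisc [328 217  30  29 266] mean [ 0.5372 -0.0379  0.0153] circle [ 0.5487 -0.0533  0.0353]
reddisc [296 221  30  30 328] mean [0.5226 0.0115 0.0151] circle [0.5363 0.0215 0.0359]
pad [172 231  37  37 321] mean [0.494  0.3039 0.0104] circle [0.4587 0.1652 0.1915]
cruc rim [312 185  22  22 153] mean [ 0.6263 -0.0041  0.0612] circle [ 0.6253 -0.004   0.026 ]
tray [array([ 487.0492, -273.2436]), array([132.5825, 192.5353]), 86.3402]
bricks ((622.1893310546875, -3.0916290283203125), (210.81417846679688, 230.0863037109375), 9.230103492736816) 0.0757470198201553
board ((595.894287109375, 0.872467041015625), (198.85165405273438, 248.7398223876953), 9.421680450439453) 0.01247922906509169
321 165 [6.956e-01 6.000e-04 6.600e-02]
290 187 [0.6388 0.0701 0.0755]
350 178 [ 0.6629 -0.067   0.0769]
310 228 [0.5398 0.02   0.1123]
344 226 [ 0.5453 -0.0533  0.1162]
190 249 [0.497  0.3081 0.0128]
436 260 [ 0.4855 -0.2776  0.0043]
321 196 [ 6.311e-01 -6.000e-04  2.190e-02]
can [ 0.714 -0.284  0.098]
pan [0.734 0.293 0.003]
```

View pics/crop1.png

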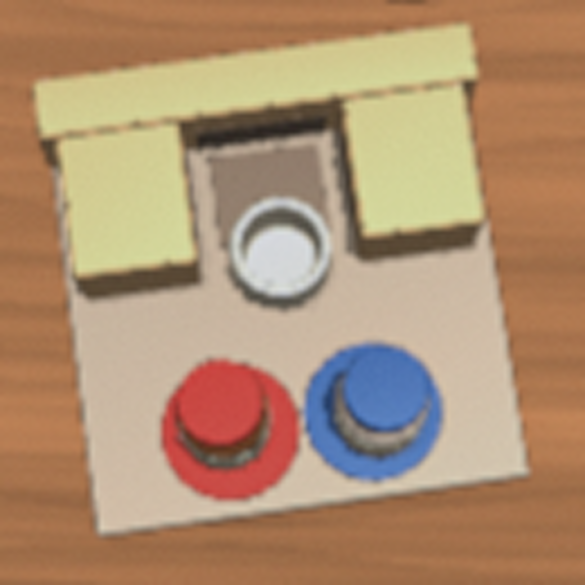

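The crop shows the white ceramic cup, rim centre about (280,249), alone between the bricks. It fits the expected point (0.626,-0.002), so it is the crucible. Sizes and heights agree: disc spacing 76 mm, lids at z 0.115, hearth yaw about 9.4°. Next I plan the red jar legs and refine the pad.

```bash
cat >> h.py <<'E'
def plan(*pts):
    s=robot.state(); p=np.array(s['tool_pos']); M=R.from_euler('xyz',s['eef_rot']).as_matrix()
    print('yaw of y',round(np.degrees(np.arctan2(M[1,1],M[0,1])),2),'at',np.round(p,4))
    for q in pts:
        q=np.array(q); print(q,'shift',np.round(M.T@(q-p)/.4,3).tolist()); p=q
E
python3 - <<'E'
from h import *
p=cv2.imread('pics/top0.png')
g=p[222:277,160:222].max(-1)
n,l,s,c=cv2.connectedComponentsWithStats((g<85).astype(np.uint8)); i=1+np.argmax(s[1:,4]); print(s[i],c[i]+[160,222])
P=onz('top',*(c[i]+[160,222]),.010); print('pad',P)
x,y,w,h=s[i][:4]
for a,b in((x,y+h/2),(x+w,y+h/2),(x+w/2,y),(x+w/2,y+h)): print(np.round(onz('top',a+159.5,b+221.5,.01),4))
go(.5375,.022,.24,np.radians(9.4))
E
```

```text
[ 13   9  37  37 266] [190.58646617 249.39849624]
pad [0.49630772 0.30749158 0.01      ]
[0.496  0.3514 0.01  ]
[0.4985 0.262  0.01  ]
[0.5417 0.3102 0.01  ]
[0.4535 0.3031 0.01  ]
from [0.2535 0.5711 0.2331] shift [-1.206, -0.9666, -0.0164, 0.9444]
```

```bash
python3 -m jog '[-0.12,-0.1,-0.02,0.15,-0.25,-0.2,-0.02,0.3,-0.38,-0.3,-0.02,0.45,-0.5,-0.4,-0.02,0.6,-0.6,-0.48,-0.02,0.7]' 0.79
python3 - <<'E'
from h import *
go(.5375,.022,.24,np.radians(9.4))
E
```

```text
time: 0.72
tool_pos: [0.3955, 0.2965, 0.2416]
eef_rot: [-3.141, 0.0, 1.986]
wrist_force: [0.4, 0.5, -0.5]
width: 0.075
grasp_force: 0.0
from [0.3955 0.2965 0.2416] shift [-0.771, 0.0476, 0.0039, 0.2403]
```

```bash
python3 -m jog '[-0.15,0.01,0,0.1,-0.3,0.02,0,0.2,-0.45,0.03,0,0.24,-0.6,0.04,0,0.24,-0.75,0.047,0.004,0.24]'
python3 - <<'E'
from h import *
go(.5375,.022,.24,np.radians(9.4))
plan((.5375,.022,.066),(.5375,.022,.24),(.531,-.276,.24),(.531,-.276,.058),(.531,-.276,.24),(.547,-.0555,.24),(.547,-.0555,.066),(.547,-.0555,.24),(.443,-.2705,.24))
E
```

```text
time: 1.35
tool_pos: [0.5352, 0.0302, 0.24]
eef_rot: [3.141, -0.0, 1.739]
wrist_force: [0.4, 0.6, 0.8]
width: 0.0756
grasp_force: 0.0
from [0.5352 0.0302 0.24  ] shift [-0.0212, 0.0023, -0.0, 0.0042]
yaw of y 9.65 at [0.5352 0.0302 0.24  ]
[0.5375 0.022  0.066 ] shift [-0.021, 0.002, 0.435]
[0.5375 0.022  0.24  ] shift [0.0, 0.0, -0.435]
[ 0.531 -0.276  0.24 ] shift [-0.732, -0.141, -0.0]
[ 0.531 -0.276  0.058] shift [-0.0, -0.0, 0.455]
[ 0.531 -0.276  0.24 ] shift [0.0, 0.0, -0.455]
[ 0.547  -0.0555  0.24  ] shift [0.537, 0.132, 0.0]
[ 0.547  -0.0555  0.066 ] shift [-0.0, -0.0, 0.435]
[ 0.547  -0.0555  0.24  ] shift [0.0, 0.0, -0.435]
[ 0.443  -0.2705  0.24  ] shift [-0.486, -0.346, -0.0]
```

```bash
python3 -m jog '[-0.021,0.002,0.1,0.004,-0.021,0.002,0.22,0.004,-0.021,0.002,0.33,0.004,-0.021,0.002,0.4,0.004,-0.021,0.002,0.435,0.004]'
python3 -m jog '[0,0,0,0,0,0,0,0,0,0,0,0,0,0,0,0,0,0,0,0]' 0
python3 -m jog '[0,0,0,0,0,0,-0.03,0,0,0,-0.06,0,0,0,-0.09,0,0,0,-0.12,0]'
```

```text
time: 1.98
tool_pos: [0.5362, 0.024, 0.0645]
eef_rot: [-3.139, -0.001, 1.735]
wrist_force: [0.4, -0.2, -0.1]
width: 0.0753
grasp_force: 0.0
time: 2.6
tool_pos: [0.5372, 0.024, 0.0669]
eef_rot: [3.14, 0.0, 1.735]
wrist_force: [-0.3, -0.0, 7.0]
width: 0.0448
grasp_force: 30.0
time: 3.22
tool_pos: [0.5367, 0.024, 0.1151]
eef_rot: [3.141, 0.0, 1.735]
wrist_force: [0.5, 0.8, -1.4]
width: 0.0453
grasp_force: 30.0
```

```bash
python3 -m jog '[0,0,-0.1,0,0,0,-0.2,0,0,0,-0.3,0,-0.08,-0.015,-0.31,0,-0.2,-0.04,-0.31,0]'
python3 -m jog '[-0.13,-0.025,0,0,-0.26,-0.05,0,0,-0.39,-0.075,0,0,-0.48,-0.092,0,0,-0.53,-0.1,0,0]'
python3 - <<'E'
from h import *
plan((.531,-.276,.24),(.531,-.276,.059))
E
```

```text
time: 3.85
tool_pos: [0.534, -0.0577, 0.2395]
eef_rot: [3.14, 0.001, 1.737]
wrist_force: [0.1, -0.1, -2.8]
width: 0.0453
grasp_force: 30.0
time: 4.47
tool_pos: [0.5289, -0.2748, 0.2383]
eef_rot: [3.142, -0.0, 1.734]
wrist_force: [-0.1, 0.2, -2.1]
width: 0.0457
grasp_force: 30.0
yaw of y 9.33 at [ 0.5289 -0.2748  0.2383]
[ 0.531 -0.276  0.24 ] shift [-0.004, 0.005, -0.004]
[ 0.531 -0.276  0.059] shift [-0.0, -0.0, 0.452]
```

```bash
python3 -m jog '[-0.004,0.005,0.12,0,-0.004,0.005,0.24,0,-0.004,0.005,0.34,0,-0.004,0.005,0.4,0,-0.004,0.005,0.425,0]'
python3 - <<'E'
from h import *
plan((.531,-.276,.0585))
E
```

```text
time: 5.1
tool_pos: [0.5314, -0.2737, 0.067]
eef_rot: [-3.14, -0.001, 1.736]
wrist_force: [0.5, 0.2, -1.1]
width: 0.0454
grasp_force: 30.0
yaw of y 9.46 at [ 0.5314 -0.2737  0.067 ]
[ 0.531  -0.276   0.0585] shift [-0.006, -0.002, 0.021]
```

Lower slowly, open to 65 mm, and retreat.

```bash
python3 -m jog '[-0.003,0,0.008,0,-0.005,0,0.015,0,-0.006,0,0.021,0,-0.006,0,0.021,0,-0.006,0,0.021,0]'
python3 -m jog '[0,0,0,0,0,0,0,0,0,0,0,0,0,0,0,0,0,0,0,0]' 0.7
python3 -m jog '[0,0,-0.05,0,0,0,-0.15,0,0,0,-0.27,0,0,0,-0.4,0,0,0,-0.45,0]'
python3 -m jog '[0.13,0.03,0,0,0.26,0.06,0,0,0.39,0.1,0,0,0.5,0.123,0,0,0.537,0.132,0,0]' 0.79
python3 - <<'E'
from h import *
p,d=snap('top','top1')
cv2.imwrite('pics/crop2.png',cv2.resize(p[180:320,270:480],None,fx=3.5,fy=3.5))
plan((.547,-.0555,.24),(.547,-.0555,.066))
E
```

```text
time: 5.72
tool_pos: [0.532, -0.2769, 0.0599]
eef_rot: [3.141, 0.0, 1.735]
wrist_force: [0.1, 0.2, -1.9]
width: 0.0452
grasp_force: 30.0
time: 6.35
tool_pos: [0.5319, -0.2768, 0.0596]
eef_rot: [3.142, -0.0, 1.735]
wrist_force: [-0.6, -0.0, 0.2]
width: 0.0667
grasp_force: 0.0
time: 6.98
tool_pos: [0.5324, -0.2772, 0.2429]
eef_rot: [3.138, 0.003, 1.735]
wrist_force: [0.7, -1.4, -0.5]
width: 0.0667
grasp_force: 0.0
time: 7.6
tool_pos: [0.5487, -0.0542, 0.2398]
eef_rot: [3.141, -0.0, 1.738]
wrist_force: [0.4, -0.2, 0.2]
width: 0.0752
grasp_force: 0.0
yaw of y 9.54 at [ 0.5489 -0.054   0.2398]
[ 0.547  -0.0555  0.24  ] shift [-0.003, -0.005, -0.001]
[ 0.547  -0.0555  0.066 ] shift [-0.0, -0.0, 0.435]
```

View pics/crop2.png

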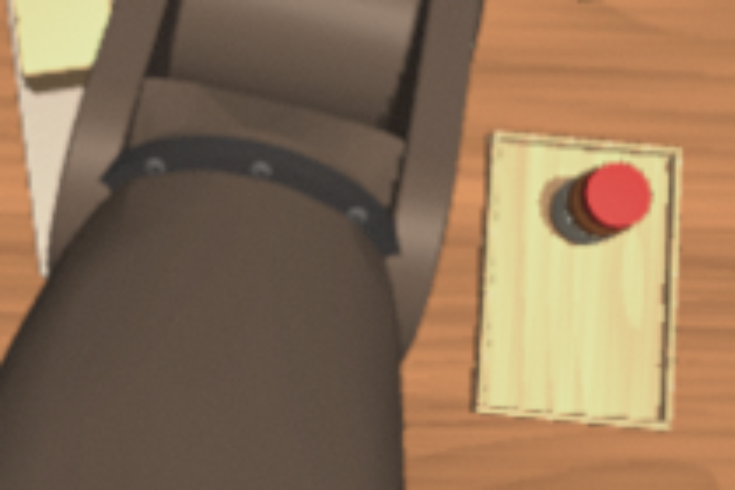

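The red jar stands upright in the upper half of the tray, lid at crop (617,195), which is about image (446,236). Now the blue jar.

```bash
python3 -m jog '[-0.003,-0.004,0.1,0,-0.003,-0.004,0.22,0,-0.003,-0.004,0.33,0,-0.003,-0.004,0.4,0,-0.003,-0.004,0.434,0]'
python3 -m jog '[0,0,0,0,0,0,0,0,0,0,0,0,0,0,0,0,0,0,0,0]' 0
python3 -m jog '[0,0,-0.04,0,0,0,-0.1,0,0,0,-0.2,0,0,0,-0.32,0,0,0,-0.435,0]'
python3 -m jog '[-0.1,-0.07,0,0,-0.2,-0.14,0,0,-0.32,-0.23,0,0,-0.42,-0.3,0,0,-0.48,-0.346,0,0]'
python3 - <<'E'
from h import *
plan((.443,-.2705,.24),(.443,-.2705,.067))
E
```

```text
time: 8.28
tool_pos: [0.5471, -0.0588, 0.0646]
eef_rot: [-3.14, -0.001, 1.734]
wrist_force: [0.3, 0.8, -0.1]
width: 0.0753
grasp_force: 0.0
time: 8.9
tool_pos: [0.5477, -0.0578, 0.0669]
eef_rot: [3.14, 0.0, 1.735]
wrist_force: [-1.3, 0.1, 6.8]
width: 0.0455
grasp_force: 30.0
time: 9.52
tool_pos: [0.5471, -0.0576, 0.2426]
eef_rot: [3.141, 0.0, 1.735]
wrist_force: [0.0, 0.2, -1.5]
width: 0.0451
grasp_force: 30.0
time: 10.15
tool_pos: [0.4411, -0.2715, 0.241]
eef_rot: [3.141, 0.001, 1.734]
wrist_force: [-0.2, 0.1, -1.1]
width: 0.0454
grasp_force: 30.0
yaw of y 9.34 at [ 0.4411 -0.2715  0.241 ]
[ 0.443  -0.2705  0.24  ] shift [0.002, 0.005, 0.002]
[ 0.443  -0.2705  0.067 ] shift [0.0, -0.0, 0.432]
```

```bash
python3 -m jog '[0.002,0.005,0.12,0,0.002,0.005,0.24,0,0.002,0.005,0.34,0,0.002,0.005,0.4,0,0.002,0.005,0.435,0]'
python3 -m jog '[0,0,0.008,0,0,0,0.015,0,0,0,0.019,0,0,0,0.019,0,0,0,0.019,0]'
python3 -m jog '[0,0,0,0,0,0,0,0,0,0,0,0,0,0,0,0,0,0,0,0]' 0.7
python3 -m jog '[0,0,-0.05,0,0,0,-0.15,0,0,0,-0.27,0,0,0,-0.4,0,0,0,-0.45,0]'
python3 - <<'E'
from h import *
plan((.626,-.003,.24),(.626,-.003,.046),(.626,-.003,.24),(.4975,.3067,.24),(.4975,.3067,.045))
E
```

```text
time: 10.78
tool_pos: [0.4441, -0.2686, 0.0656]
eef_rot: [-3.141, -0.001, 1.735]
wrist_force: [0.1, -0.0, -1.4]
width: 0.0453
grasp_force: 30.0
time: 11.4
tool_pos: [0.4443, -0.2688, 0.0587]
eef_rot: [3.141, 0.0, 1.735]
wrist_force: [0.5, 0.0, -1.9]
width: 0.0455
grasp_force: 30.0
time: 12.02
tool_pos: [0.4442, -0.2687, 0.0584]
eef_rot: [3.142, -0.0, 1.735]
wrist_force: [-1.0, -0.3, 0.3]
width: 0.0665
grasp_force: 0.0
time: 12.65
tool_pos: [0.4446, -0.269, 0.2414]
eef_rot: [3.139, 0.003, 1.735]
wrist_force: [0.5, 1.0, -0.4]
width: 0.0666
grasp_force: 0.0
yaw of y 9.43 at [ 0.4446 -0.269   0.2414]
[ 0.626 -0.003  0.24 ] shift [0.582, 0.556, 0.003]
[ 0.626 -0.003  0.046] shift [0.001, -0.001, 0.485]
[ 0.626 -0.003  0.24 ] shift [-0.001, 0.001, -0.485]
[0.4975 0.3067 0.24  ] shift [0.816, -0.19, -0.003]
[0.4975 0.3067 0.045 ] shift [0.001, -0.001, 0.487]
```

```bash
python3 - <<'E'
from h import *
p,d=snap('top','top2'); q,_=snap('side','side2')
a=cv2.resize(p[130:310,250:480],(600,470)); cv2.imwrite('pics/side2c.png',cv2.resize(q[130:400,200:480],(560,540)))
C=cloud('top',d); Z=C[...,2]; b=np.zeros(Z.shape,bool); b[180:212,304:338]=1
k=b&(Z>.053)&(Z<.068); print(k.sum(),cv2.minEnclosingCircle((C[k][:,:2]*1e3).astype(np.float32)))
E
```

```text
156 ((625.3711547851562, 4.784980773925781), 34.247676849365234)
```

View pics/side2c.png

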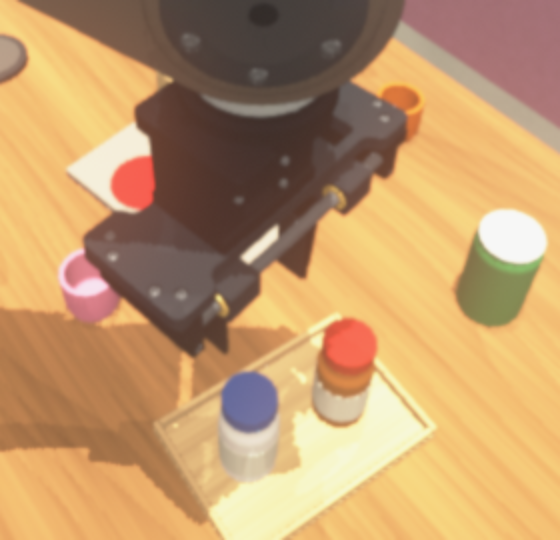

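Both jars stand upright in the tray, blue lid at crop (249,400) and red lid at (350,345). Now hover above the crucible.

```bash
python3 -m jog '[0.1,0.095,0,0,0.2,0.19,0,0,0.31,0.3,0,0,0.42,0.4,0,0,0.52,0.5,0,0]' 0.82
python3 -m jog '[0.03,0.03,0,0,0.055,0.05,0,0,0.062,0.056,0,0,0.062,0.056,0,0,0.062,0.056,0,0]'
python3 - <<'E'
from h import *
plan((.6258,-.0035,.24),(.6258,-.0035,.046))
E
```

```text
time: 13.38
tool_pos: [0.6079, -0.0288, 0.2367]
eef_rot: [-3.14, -0.001, 1.736]
wrist_force: [0.8, -1.4, 0.3]
width: 0.0782
grasp_force: 0.0
time: 14.0
tool_pos: [0.6252, -0.0035, 0.2386]
eef_rot: [3.141, 0.0, 1.734]
wrist_force: [0.4, -0.4, -0.3]
width: 0.0777
grasp_force: 0.0
yaw of y 9.36 at [ 0.6252 -0.0035  0.2386]
[ 0.6258 -0.0035  0.24  ] shift [-0.0, 0.002, -0.003]
[ 0.6258 -0.0035  0.046 ] shift [0.0, -0.0, 0.485]
```

```bash
python3 -m jog '[0,0.001,0.12,0,0,0.001,0.23,0,0,0.001,0.33,0,0,0.001,0.42,0,0,0.001,0.48,0]'
python3 -m jog '[0,0,0,0,0,0,0,0,0,0,0,0,0,0,0,0,0,0,0,0]'
python3 -m jog '[0,0,0,0,0,0,0,0,0,0,0,0,0,0,0,0,0,0,0,0]' 0
python3 -m jog '[0,0,-0.03,0,0,0,-0.06,0,0,0,-0.1,0,0,0,-0.14,0,0,0,-0.18,0]'
```

```text
time: 14.62
tool_pos: [0.6253, -0.0032, 0.0449]
eef_rot: [-3.14, -0.0, 1.734]
wrist_force: [0.7, 1.1, 0.1]
width: 0.0782
grasp_force: 0.0
time: 15.25
tool_pos: [0.626, -0.0025, 0.0469]
eef_rot: [3.141, 0.0, 1.735]
wrist_force: [0.2, 0.3, -0.5]
width: 0.078
grasp_force: 0.0
time: 15.88
tool_pos: [0.6259, -0.0026, 0.0464]
eef_rot: [3.141, -0.0, 1.735]
wrist_force: [-0.5, -0.4, 0.1]
width: 0.0523
grasp_force: 30.0
time: 16.5
tool_pos: [0.6259, -0.0026, 0.1199]
eef_rot: [3.141, 0.0, 1.735]
wrist_force: [-0.3, 0.0, -1.6]
width: 0.0519
grasp_force: 30.0
```

```bash
python3 -m jog '[0,0,-0.1,0,0,0,-0.2,0,0.1,-0.025,-0.25,0,0.22,-0.05,-0.25,0,0.35,-0.08,-0.25,0]'
python3 -m jog '[0.12,-0.03,0,0,0.25,-0.06,0,0,0.36,-0.085,0,0,0.44,-0.102,0,0,0.466,-0.11,0,0]'
python3 - <<'E'
from h import *
p,d=snap('side','side3'); cv2.imwrite('pics/side3c.png',cv2.resize(p[60:220,120:320],(600,480)))
plan((.4975,.3067,.22),(.4975,.3067,.046))
E
```

```text
time: 17.12
tool_pos: [0.5708, 0.1313, 0.2196]
eef_rot: [3.14, 0.0, 1.734]
wrist_force: [1.0, 0.2, -1.4]
width: 0.0517
grasp_force: 30.0
time: 17.75
tool_pos: [0.4966, 0.3084, 0.2191]
eef_rot: [3.141, -0.0, 1.737]
wrist_force: [-0.2, 0.6, -0.5]
width: 0.0516
grasp_force: 30.0
yaw of y 9.52 at [0.4965 0.3084 0.219 ]
[0.4975 0.3067 0.22  ] shift [-0.005, 0.002, -0.003]
[0.4975 0.3067 0.046 ] shift [-0.0, -0.0, 0.435]
```

View pics/side3c.png

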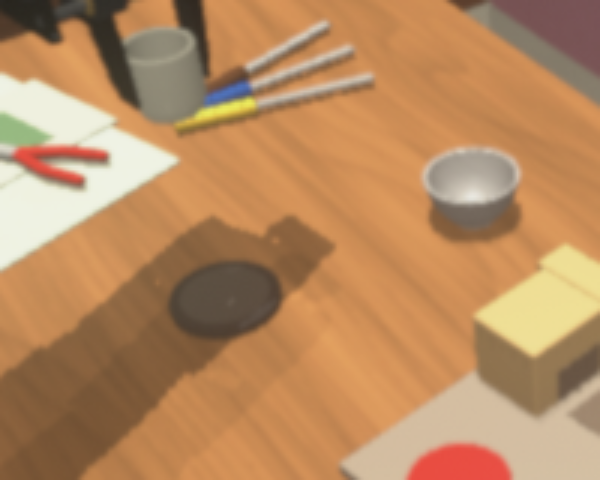

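The held crucible hangs about upright at crop (165,72). The pad is clear at crop (226,298), and I cross-check it from the side camera while descending.

```bash
python3 -m jog '[-0.005,0.002,0.12,0,-0.005,0.002,0.23,0,-0.005,0.002,0.32,0,-0.005,0.002,0.38,0,-0.005,0.002,0.4,0]'
python3 - <<'E'
from h import *
print('pad side',onz('side',195.3,159.0,.01))
plan((.4975,.3067,.046))
E
```

```text
time: 18.42
tool_pos: [0.4987, 0.304, 0.0574]
eef_rot: [-3.14, 0.001, 1.734]
wrist_force: [1.1, 0.5, -1.2]
width: 0.0522
grasp_force: 30.0
pad side [0.49909197 0.30335848 0.01      ]
yaw of y 9.36 at [0.4987 0.304  0.0574]
[0.4975 0.3067 0.046 ] shift [0.007, -0.002, 0.029]
```

```bash
python3 -m jog '[0.002,-0.001,0.01,0,0.002,-0.001,0.02,0,0.002,-0.001,0.028,0,0.002,-0.001,0.03,0,0.002,-0.001,0.03,0]'
python3 -c "
from h import *
plan((.498,.305,.0455))"
```

```text
time: 19.05
tool_pos: [0.4981, 0.3059, 0.0466]
eef_rot: [3.141, -0.0, 1.735]
wrist_force: [-0.3, -0.8, -1.6]
width: 0.0524
grasp_force: 30.0
yaw of y 9.43 at [0.4981 0.3059 0.0466]
[0.498  0.305  0.0455] shift [-0.002, -0.001, 0.003]
```

```bash
python3 -m jog '[-0.001,0,0.002,0,-0.002,0,0.004,0,-0.002,0,0.005,0,-0.002,0,0.005,0,-0.002,0,0.005,0]'
python3 -m jog '[0,0,0,0,0,0,0,0,0,0,0,0,0,0,0,0,0,0,0,0]' 0.82
python3 -m jog '[0,0,-0.05,0,0,0,-0.15,0,0,0,-0.27,0,0,0,-0.4,0,0,0,-0.48,0]'
python3 -m jog '[-0.13,-0.01,0,0,-0.26,-0.02,0,0,-0.4,-0.03,0,0,-0.53,-0.04,0,0,-0.66,-0.05,0,0]'
python3 - <<'E'
from h import *
p,d=snap('top','top4'); C=cloud('top',d); Z=C[...,2]
cv2.imwrite('pics/top4c.png',cv2.resize(p[140:310,160:490],None,fx=2.4,fy=2.4))
b=np.zeros(Z.shape,bool); b[220:275,160:222]=1
k=b&(Z>.045)&(Z<.075); print(k.sum(),np.median(Z[k]),cv2.minEnclosingCircle((C[k][:,:2]*1e3).astype(np.float32)))
plan((.532,-.2765,.24))
E
```

```text
time: 19.68
tool_pos: [0.4982, 0.3051, 0.0444]
eef_rot: [3.142, -0.0, 1.735]
wrist_force: [0.5, -0.5, -1.3]
width: 0.0524
grasp_force: 30.0
time: 20.3
tool_pos: [0.4982, 0.3051, 0.0445]
eef_rot: [3.142, -0.0, 1.735]
wrist_force: [-0.1, -0.4, 0.8]
width: 0.0778
grasp_force: 0.0
time: 20.92
tool_pos: [0.4984, 0.3052, 0.2391]
eef_rot: [3.139, -0.001, 1.735]
wrist_force: [0.1, -0.2, -0.1]
width: 0.0785
grasp_force: 0.0
time: 21.55
tool_pos: [0.5216, 0.0397, 0.2366]
eef_rot: [3.141, -0.0, 1.735]
wrist_force: [0.6, 0.6, -1.0]
width: 0.0779
grasp_force: 0.0
207 0.05901520390027293 ((498.677490234375, 303.7268371582031), 26.046403884887695)
yaw of y 9.32 at [0.5221 0.0352 0.2365]
[ 0.532  -0.2765  0.24  ] shift [-0.773, -0.102, -0.008]
```

View pics/top4c.png

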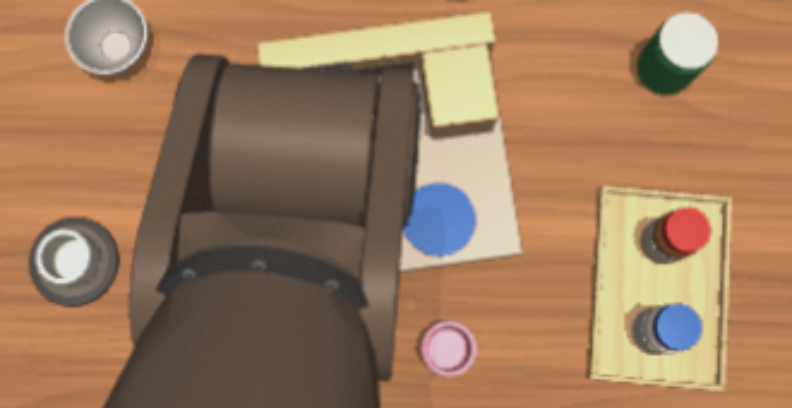

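The crucible stands centred on the pad, rim at crop (70,257) and measured at (0.4987,0.3037). Both jars are in the tray, red lid at (686,232) and blue lid at (678,328). Next I measure the blue disc and lids from this frame and go for the red jar.

```bash
python3 -m jog '[-0.15,-0.02,0,0,-0.3,-0.04,0,0,-0.45,-0.06,0,0,-0.6,-0.08,0,0,-0.7,-0.094,0,0]' 0.7
python3 - <<'E'
from h import *
p=cv2.imread('pics/top4.png'); C=cloud('top',np.load('pics/top4.npy')); Z=C[...,2]; hsv=cv2.cvtColor(p,cv2.COLOR_BGR2HSV); H=hsv[...,0].astype(int)
def f(k,n):
    _,l,s,_=cv2.connectedComponentsWithStats(k.astype(np.uint8)); k=l==1+np.argmax(s[1:,4])
    print(n,k.sum(),np.median(Z[k]),np.round(cv2.minEnclosingCircle((C[k][:,:2]*1e3).astype(np.float32))[0],1))
bl=(abs(H-112)<15)&(hsv[...,1]>100); rd=((H<10)|(H>170))&(hsv[...,1]>120)
u=np.arange(640)[None]>400
f(bl&~u&(Z<.03)&(Z>.005),'bdisc'); f(bl&u&(Z>.09),'blid'); f(rd&u&(Z>.09),'rlid')
plan((.532,-.2765,.24),(.532,-.2765,.058))
E
```

```text
time: 22.22
tool_pos: [0.5301, -0.2435, 0.2363]
eef_rot: [3.141, 0.0, 1.734]
wrist_force: [0.5, -0.3, -0.9]
width: 0.067
grasp_force: 0.0
bdisc 648 0.015084891935847167 [549.  -53.3]
blid 284 0.10496495454537441 [ 444.4 -265.2]
rlid 297 0.10476804047000943 [ 467.8 -156.7]
yaw of y 9.33 at [ 0.5301 -0.2435  0.2363]
[ 0.532  -0.2765  0.24  ] shift [-0.082, -0.009, -0.009]
[ 0.532  -0.2765  0.058 ] shift [0.0, -0.0, 0.455]
```

```bash
python3 -m jog '[-0.08,-0.009,0.02,0,-0.082,-0.009,0.14,0,-0.082,-0.009,0.28,0,-0.082,-0.009,0.4,0,-0.082,-0.009,0.444,0]'
python3 -m jog '[0,0,0,0,0,0,0,0,0,0,0,0,0,0,0,0,0,0,0,0]'
python3 -m jog '[0,0,0,0,0,0,0,0,0,0,0,0,0,0,0,0,0,0,0,0]' 0
python3 -m jog '[0,0,-0.04,0,0,0,-0.1,0,0,0,-0.2,0,0,0,-0.32,0,0,0,-0.45,0]'
python3 - <<'E'
from h import *
plan((.5363,.0213,.24),(.5363,.0213,.07))
E
```

```text
time: 22.85
tool_pos: [0.5314, -0.2734, 0.0565]
eef_rot: [-3.139, -0.003, 1.735]
wrist_force: [0.2, -0.2, -0.1]
width: 0.0664
grasp_force: 0.0
time: 23.48
tool_pos: [0.5324, -0.274, 0.0593]
eef_rot: [3.141, 0.0, 1.735]
wrist_force: [-1.1, -0.0, 0.3]
width: 0.0668
grasp_force: 0.0
time: 24.1
tool_pos: [0.5322, -0.2739, 0.0587]
eef_rot: [-3.142, -0.0, 1.735]
wrist_force: [0.1, -0.2, -0.2]
width: 0.0452
grasp_force: 30.0
time: 24.72
tool_pos: [0.5318, -0.2737, 0.2412]
eef_rot: [3.142, -0.0, 1.735]
wrist_force: [0.8, -0.0, -1.8]
width: 0.0452
grasp_force: 30.0
yaw of y 9.42 at [ 0.5318 -0.2737  0.2412]
[0.5363 0.0213 0.24  ] shift [0.726, 0.132, 0.003]
[0.5363 0.0213 0.07  ] shift [-0.0, -0.0, 0.425]
```

```bash
python3 -m jog '[0.12,0.022,0,0,0.25,0.046,0,0,0.4,0.073,0,0,0.52,0.095,0,0,0.63,0.115,0,0]'
python3 -m jog '[0.06,0.01,0,0,0.1,0.018,0,0,0.106,0.019,0,0,0.106,0.019,0,0,0.106,0.019,0,0]'
python3 - <<'E'
from h import *
plan((.5363,.0255,.24),(.5363,.0255,.07))
E
```

```text
time: 25.35
tool_pos: [0.536, -0.016, 0.24]
eef_rot: [3.141, 0.0, 1.736]
wrist_force: [0.6, -0.9, -1.2]
width: 0.0454
grasp_force: 30.0
time: 25.98
tool_pos: [0.537, 0.0244, 0.2388]
eef_rot: [-3.142, 0.0, 1.734]
wrist_force: [-0.6, -1.4, -2.5]
width: 0.0451
grasp_force: 30.0
yaw of y 9.36 at [0.537  0.0244 0.2388]
[0.5363 0.0255 0.24  ] shift [0.003, -0.001, -0.003]
[0.5363 0.0255 0.07  ] shift [0.0, 0.0, 0.425]
```

```bash
python3 -m jog '[0.003,-0.001,0.12,0,0.003,-0.001,0.23,0,0.003,-0.001,0.32,0,0.003,-0.001,0.38,0,0.003,-0.001,0.4,0]'
python3 -m jog '[0,0,0,0,0,0,0.008,0,0,0,0.014,0,0,0,0.018,0,0,0,0.018,0]'
python3 -c "
from h import *
plan((.5363,.0255,.0695))"
```

```text
time: 26.6
tool_pos: [0.536, 0.0258, 0.0776]
eef_rot: [-3.14, -0.001, 1.734]
wrist_force: [-0.6, 0.6, -1.0]
width: 0.0457
grasp_force: 30.0
time: 27.22
tool_pos: [0.5363, 0.0264, 0.0717]
eef_rot: [3.141, -0.0, 1.735]
wrist_force: [0.1, -0.4, -1.4]
width: 0.0452
grasp_force: 30.0
yaw of y 9.42 at [0.5363 0.0264 0.0717]
[0.5363 0.0255 0.0695] shift [-0.002, -0.0, 0.006]
```

Set down, release, retreat and go over to the blue jar.

```bash
python3 -m jog '[-0.001,0,0.002,0,-0.002,0,0.005,0,-0.002,0,0.006,0,-0.002,0,0.006,0,-0.002,0,0.006,0]'
python3 -m jog '[0,0,0,0,0,0,0,0,0,0,0,0,0,0,0,0,0,0,0,0]' 0.7
python3 -m jog '[0,0,-0.05,0,0,0,-0.15,0,0,0,-0.27,0,0,0,-0.4,0,0,0,-0.43,0]'
python3 - <<'E'
from h import *
plan((.4443,-.267,.24),(.4443,-.267,.059))
E
```

```text
time: 27.85
tool_pos: [0.5365, 0.0256, 0.0692]
eef_rot: [3.142, -0.0, 1.735]
wrist_force: [-0.5, 0.1, -1.3]
width: 0.0455
grasp_force: 30.0
time: 28.48
tool_pos: [0.5365, 0.0256, 0.0692]
eef_rot: [3.142, -0.0, 1.735]
wrist_force: [0.3, 0.7, 0.5]
width: 0.0665
grasp_force: 0.0
time: 29.1
tool_pos: [0.5372, 0.0255, 0.2443]
eef_rot: [3.137, 0.001, 1.735]
wrist_force: [-0.2, -0.6, -0.2]
width: 0.0667
grasp_force: 0.0
yaw of y 9.43 at [0.5372 0.0255 0.2443]
[ 0.4443 -0.267   0.24  ] shift [-0.683, -0.349, 0.01]
[ 0.4443 -0.267   0.059 ] shift [0.001, -0.002, 0.452]
```

```bash
python3 -m jog '[-0.12,-0.06,0,0,-0.25,-0.128,0,0,-0.38,-0.194,0,0,-0.5,-0.255,0,0,-0.61,-0.312,0,0]'
python3 -m jog '[-0.04,-0.02,0,0,-0.07,-0.036,0.01,0,-0.073,-0.037,0.01,0,-0.073,-0.037,0.01,0,-0.073,-0.037,0.01,0]'
python3 - <<'E'
from h import *
p,d=snap('top','top5'); C=cloud('top',d); Z=C[...,2]; hsv=cv2.cvtColor(p,cv2.COLOR_BGR2HSV); H=hsv[...,0].astype(int)
rd=((H<10)|(H>170))&(hsv[...,1]>120); w=np.zeros(Z.shape,bool); w[205:265,285:345]=1
for n,k in(('lid',rd&w&(Z>.107)),('disc',rd&w&(Z<.03))):
    print(n,k.sum(),np.median(Z[k]),np.round(cv2.minEnclosingCircle((C[k][:,:2]*1e3).astype(np.float32)),1) if 0 else cv2.minEnclosingCircle((C[k][:,:2]*1e3).astype(np.float32)))
cv2.imwrite('pics/top5c.png',cv2.resize(p[140:270,260:390],None,fx=4.5,fy=4.5,interpolation=cv2.INTER_CUBIC))
plan((.4443,-.267,.24),(.4443,-.267,.059))
E
```

```text
time: 29.72
tool_pos: [0.4522, -0.2371, 0.2404]
eef_rot: [-3.141, -0.001, 1.735]
wrist_force: [0.7, 0.6, 0.9]
width: 0.0665
grasp_force: 0.0
time: 30.35
tool_pos: [0.4438, -0.266, 0.2373]
eef_rot: [3.141, -0.0, 1.736]
wrist_force: [-0.2, 0.7, 0.1]
width: 0.0666
grasp_force: 0.0
lid 279 0.1153088062355212 ((476.92431640625, 5.205141067504883), 81.26055908203125)
disc 312 0.015452628858197315 ((536.918701171875, 21.632671356201172), 36.06035232543945)
yaw of y 9.49 at [ 0.4438 -0.2661  0.2373]
[ 0.4443 -0.267   0.24  ] shift [-0.002, 0.001, -0.007]
[ 0.4443 -0.267   0.059 ] shift [0.0, -0.0, 0.452]
```

View pics/top5c.png

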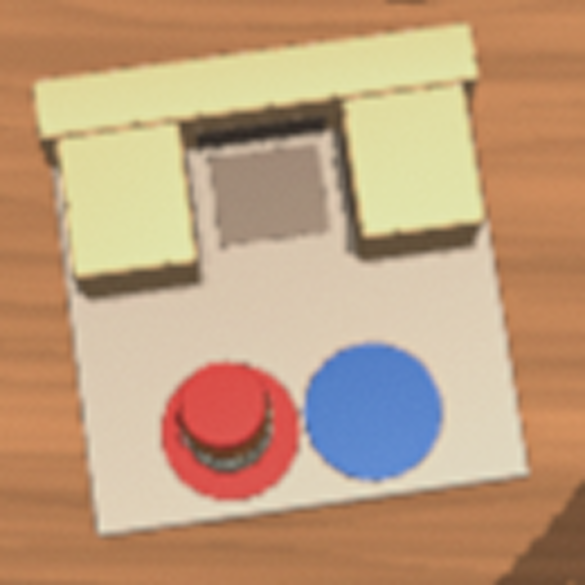

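The red jar stands upright and centred on its disc, lid at crop (225,404) against (222,403) at the start. The blue disc is free. Now I pick the blue jar.

```bash
python3 -m jog '[-0.002,0.001,0.1,0,-0.002,0.001,0.22,0,-0.002,0.001,0.34,0,-0.002,0.001,0.42,0,-0.002,0.001,0.446,0]'
python3 -m jog '[0,0,0,0,0,0,0,0,0,0,0,0,0,0,0,0,0,0,0,0]'
python3 -m jog '[0,0,0,0,0,0,0,0,0,0,0,0,0,0,0,0,0,0,0,0]' 0
python3 -m jog '[0,0,-0.04,0,0,0,-0.1,0,0,0,-0.2,0,0,0,-0.32,0,0,0,-0.45,0]'
python3 - <<'E'
from h import *
plan((.549,-.0555,.24))
E
```

```text
time: 31.02
tool_pos: [0.4438, -0.2669, 0.0574]
eef_rot: [-3.14, -0.002, 1.736]
wrist_force: [0.5, -0.8, 0.5]
width: 0.0664
grasp_force: 0.0
time: 31.65
tool_pos: [0.4441, -0.2676, 0.0591]
eef_rot: [3.141, 0.0, 1.735]
wrist_force: [0.2, 0.1, -0.4]
width: 0.0664
grasp_force: 0.0
time: 32.28
tool_pos: [0.444, -0.2675, 0.0588]
eef_rot: [3.142, -0.0, 1.735]
wrist_force: [0.5, -0.6, 0.4]
width: 0.0451
grasp_force: 30.0
time: 32.9
tool_pos: [0.4435, -0.2671, 0.2412]
eef_rot: [3.142, -0.0, 1.735]
wrist_force: [0.2, -0.3, -0.6]
width: 0.0452
grasp_force: 30.0
yaw of y 9.42 at [ 0.4435 -0.2671  0.2412]
[ 0.549  -0.0555  0.24  ] shift [0.479, 0.347, 0.003]
```

```bash
python3 -m jog '[0.11,0.08,0,0,0.23,0.166,0,0,0.35,0.253,0,0,0.45,0.326,0,0,0.479,0.347,0,0]'
python3 -m jog '[0,0,0,0,0,0,0,0,0,0,0,0,0,0,0,0,0,0,0,0]'
python3 -c "
from h import *
plan((.549,-.0555,.24),(.549,-.0555,.0695))"
```

```text
time: 33.52
tool_pos: [0.55, -0.0534, 0.2397]
eef_rot: [3.141, -0.0, 1.738]
wrist_force: [0.2, 0.4, -1.1]
width: 0.0453
grasp_force: 30.0
time: 34.15
tool_pos: [0.5494, -0.0562, 0.2388]
eef_rot: [-3.142, -0.0, 1.735]
wrist_force: [-0.2, 0.8, -1.5]
width: 0.0454
grasp_force: 30.0
yaw of y 9.39 at [ 0.5494 -0.0562  0.2388]
[ 0.549  -0.0555  0.24  ] shift [0.002, -0.001, -0.003]
[ 0.549  -0.0555  0.0695] shift [-0.0, 0.0, 0.426]
```

```bash
python3 -m jog '[0.002,-0.001,0.12,0,0.002,-0.001,0.23,0,0.002,-0.001,0.32,0,0.002,-0.001,0.38,0,0.002,-0.001,0.4,0]'
python3 -m jog '[0,0,0,0,0,0,0.008,0,0,0,0.014,0,0,0,0.018,0,0,0,0.018,0]'
python3 -c "
from h import *
plan((.549,-.0555,.0693))"
```

```text
time: 34.78
tool_pos: [0.5486, -0.0551, 0.0776]
eef_rot: [-3.14, -0.001, 1.735]
wrist_force: [0.2, -1.0, -2.1]
width: 0.0455
grasp_force: 30.0
time: 35.4
tool_pos: [0.549, -0.0551, 0.0717]
eef_rot: [3.141, -0.0, 1.735]
wrist_force: [-0.0, -1.2, -0.6]
width: 0.0453
grasp_force: 30.0
yaw of y 9.42 at [ 0.549  -0.0551  0.0717]
[ 0.549  -0.0555  0.0693] shift [-0.001, -0.0, 0.006]
```

```bash
python3 -m jog '[0,0,0.002,0,-0.001,0,0.005,0,-0.001,0,0.006,0,-0.001,0,0.006,0,-0.001,0,0.006,0]'
python3 -m jog '[0,0,0,0,0,0,0,0,0,0,0,0,0,0,0,0,0,0,0,0]' 0.7
python3 -m jog '[0,0,-0.05,0,0,0,-0.15,0,0,0,-0.27,0,0,0,-0.4,0,0,0,-0.43,0]'
python3 -m jog '[-0.12,-0.06,0,0,-0.25,-0.128,0,0,-0.38,-0.194,0,0,-0.45,-0.24,0,0,-0.48,-0.26,0,0]'
python3 - <<'E'
from h import *
p,d=snap('top','top6')
cv2.imwrite('pics/top6c.png',cv2.resize(p[140:290,160:390],None,fx=3.4,fy=3.4,interpolation=cv2.INTER_CUBIC))
C=cloud('top',d); Z=C[...,2]; hsv=cv2.cvtColor(p,cv2.COLOR_BGR2HSV); H=hsv[...,0].astype(int)
w=np.zeros(Z.shape,bool); w[215:245,295:365]=1
for n,k in(('b',(abs(H-112)<15)&(hsv[...,1]>100)),('r',((H<10)|(H>170))&(hsv[...,1]>120))):
    k=k&w&(abs(Z-.115)<.004)&(C[...,0]<.6)&(C[...,0]>.5); print(n,k.sum(),np.round(C[k].mean(0),4))
print(robot.state()['tool_pos'])
E
```

```text
time: 36.02
tool_pos: [0.5491, -0.0555, 0.0692]
eef_rot: [3.142, -0.0, 1.735]
wrist_force: [-0.4, 0.2, -2.0]
width: 0.0455
grasp_force: 30.0
time: 36.65
tool_pos: [0.5491, -0.0554, 0.0692]
eef_rot: [3.142, -0.0, 1.735]
wrist_force: [-1.2, 0.3, -0.2]
width: 0.0666
grasp_force: 0.0
time: 37.28
tool_pos: [0.5499, -0.0556, 0.2444]
eef_rot: [3.137, 0.002, 1.735]
wrist_force: [0.9, 0.1, -0.4]
width: 0.0667
grasp_force: 0.0
time: 37.9
tool_pos: [0.477, -0.2632, 0.2403]
eef_rot: [-3.141, -0.001, 1.733]
wrist_force: [-0.2, 0.5, -1.3]
width: 0.0666
grasp_force: 0.0
b 253 [ 0.5485 -0.0551  0.1151]
r 266 [0.5364 0.0213 0.1151]
[ 0.47693101 -0.26359448  0.24041206]
```

View pics/top6c.png

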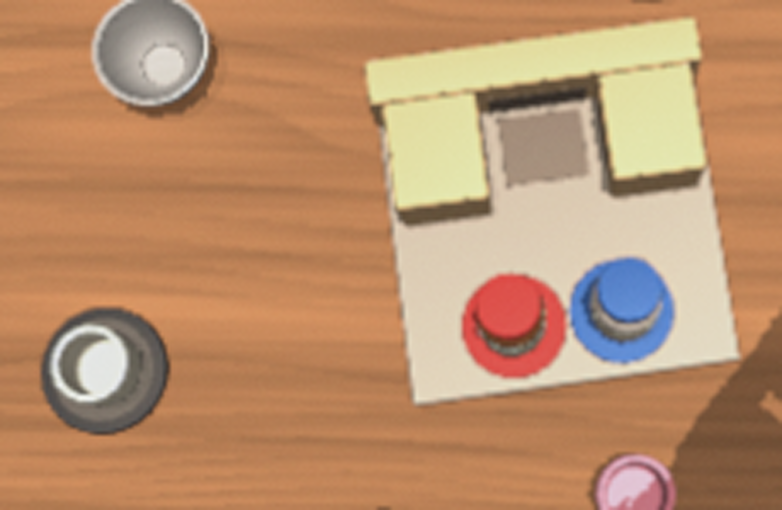

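Both jars stand on their discs, red lid at crop (508,306) and blue lid at (631,290), each within 2 mm of centre. The crucible is on the pad, rim at crop (90,363), and the arm is clear.

```bash
python3 -m jog '[0,0,-0.05,0,0,0,-0.05,0,0,0,-0.05,0,0,0,-0.05,0,0,0,-0.05,0]' >/dev/null; python3 -c "
from cell import robot
print(robot.sign_off())"
```

```text
the job is handed in; nothing more can be done
None
```

The job is handed in, with no verdict returned: both jars went to the tray first, the crucible then went onto the heat pad, and each jar is back upright on its own disc; in the last measurements the jars were within about 2 mm of their disc centres and the crucible within about 3 mm of the pad's.

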